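Seat a board in the bench jig

ROBOT

A 6-joint arm with a two-finger parallel gripper is mounted at the origin on the work surface. World frame = base frame: x ahead of the robot, y to its left, z up, the work surface at z = 0. Lengths are in mm, angles in rad, forces in N, time in s.
With the tool pointing down it reaches from about 250 to 725 mm from the base axis. Payload 4 kg.
Tool frame: the origin (TCP) lies midway between the tips of the shut fingers; the grasp point (between the pads) lies bot.pinch_z behind it (bot.pinch_z is the distance from the TCP to the grasp point, in mm); z points along the fingers, y is the direction in which the jaws open and shut (so a half turn about z gives the same grasp; the last joint's range is limited). The gripper opens to 85 mm and grips with 20 to 120 N. Pads are 22 mm wide; open, the fingers measure 114 mm over their backs; the gripper's body (76 mm by 85 mm) begins 54 mm behind the grasp point. The pads swing forward as they close: fully open they stand 13 mm farther back than shut.
Start: joints at [-1.198, 0.241, 0.005, 1.335, 0, 1.571], TCP at [182.11, -465.656, 231.306] pointing down, gripper open.
Joint ranges: [-2.72, 2.72], [-1.05, 1.87], [-1.09, 1.28], [-1.99, 2.15], [-1.42, 1.44], [-3.14, 3.14]. Speed limits (rad/s): [2.79, 2.79, 3.14, 3.14, 3.14, 3.14].

INTERFACE

Orientations are given as a unit quaternion [x, y, z, w].
In Python, from station import bot gives the robot as it stands.
- The arm moves only by the shell command python3 -m creep 'ROWS' [FORCE]. ROWS is JSON, a list of rows, each an object with "xyz": the shift along the tool's x, y, z in m, a list of three; "turn": the turn, a rotation vector about the tool's x, y, z in degrees, a list of three; "grip": the opening, from 0 (shut) to 1 (fully open). In form: [{"xyz": [dx, dy, dz], "turn": [wx, wy, wz], "grip": grip}, ...]. A call has 1 to 12 rows; each row shifts and turns the commanded pose from where the row before left it, along the tool's axes as they then stand; what a row does not reach is not made up. A row lasts 1/8 s, in which the tool goes at most 62.5 mm and 10.7 degrees, less where a joint would pass 70% of its speed; a pose out of reach is approached as far as the arm can. A call is refused whole if a number of a shift passes 0.0625 or a number of a turn 10.7, either way. A call with a gripper value outside its range is refused whole. The fingers move at their own pace and stop on an object; FORCE is the grip in N (left out, the last holds). Time passes only in rows, so rows that do not move let the fingers close. It gives the time, the measured TCP pose, the force and the opening at its end, in the units of the state.
- bot.state(): the state, without advancing time (a new reading comes with each control period).
- bot.capture(name): name is "scene" or "side" or "wrist"; returns (picture, depth): 420x560x3 uint8, blue, green, red; 420x560 float32, mm along the optical axis (not along the pixel's ray), 0 where there is no reading.
- bot.camera_params(name): a dict with "camera_matrix" (3x3 intrinsics, pixels), "position" and "attitude" of the camera in the world. Camera axes: x right, y up, looking along -z (the intrinsics and any distortion apply to the point x, -y, -z); pixel columns grow to the right and rows downward; lengths in mm; the calibration is good to about 2 mm. The wrist camera is an equidistant fisheye: a pixel r from the principal point sees the ray r / f radians off the axis. A picture is of the moment at which its call begins: read the wrist's pose just before it. camera_params takes no time and is no camera call; for the wrist camera it gives the pose at the moment of the call.
- bot.finish_job(): hands the job in, once; it reports no verdict.
The state is a dict: "time_s": time; "joint_pos": joint angles; "joint_velocities": joint speeds; "joint_efforts": joint torques, N m; "tcp_pos": TCP position; "tcp_rot": TCP orientation; "contact_force": force on the tool from outside, world axes, zero at the start; "ft_torque": the same for the moment, N m; "finger_gap": opening from 0.0 (shut) to 1.0 (fully open).
Only numpy, scipy, OpenCV 4.12 (cv2) and the standard library are available. Lean on these libraries where they do the work, as an engineer would, in place of code of your own. Each camera call takes 0.05 s, during which the arm holds its last target. There are 200 camera calls.

TASK

Push the long loose board along the bench into the wooden jig, so that its long side lies flush along the fence and its end is against the fixed end stop, and push the jig's sliding block up until it touches the board's other end. Only push: keep the board flat on the bench, never pick it up, and leave the tools, bottles and other things around it where they are.

Things in the scene. Friction and masses are not known exactly. Their poses are not given: they have to be found in the camera images.
- jig: L-shaped wooden jig fixed to the bench; place and yaw vary. Origin on the bench at the foot of the fence's front face. Axes: x away from the robot, y along the fence to the end stop, z up. Fence (mm): x 0 (front face) to 40, y -235 to +215, 36 high. The board belongs before the fence, between end stop and sliding block: seated, its centre is at x -30, y +95, its long side along y
- stop_face (a point): middle of the fixed end stop's face that meets the board's end, 18 mm above the bench, at jig x -30, y +170 mm; axes as the jig's. The stop is a block in front of the fence at its +y end, x -60 to 0, y +170 to +205 mm, 36 mm high
- jaw (a joint): travel in m of the jig's sliding block along the fence, growing towards the end stop (jig +y); starts at 0 to 0.04, can reach 0.22, and is 0.19 when it touches the seated board. It slides stiffly (about 2.5 N), stays where it is left, and pushes along the fence any board that lies before it
- jaw_face (a point): middle of the sliding block's face that meets the board, 30 mm above the bench and before the fence; axes as the jig's; at jig y -170 mm when jaw = 0. Before the fence the block spans jig x -60 to -2 mm and 3 to 56 mm height; it is 30 mm thick, outer face 30 mm to -y of this point. It also reaches over the fence to x +45 at 38 to 56 mm height, with a screw head there up to 62 mm
- board: the loose board to seat: a plain wooden board lying flat, 60 mm (its x) by 150 mm (its y, the long side) by 22 mm high, two small black drill marks on top, 0.12 to 0.25 kg; origin under its centre. It starts on the robot's side of the fence, turned up to 0.35 rad to the jig, between the end stop and the sliding block
- offcut: bystander: short block of the same wood as the board, 70 x 45 x 22 mm; origin under its centre
- sanding_block: bystander: cork block 65 x 110 x 30 mm, behind the fence; origin under its centre
- paint_brush: bystander: flat brush lying on the bench by the sliding block's side; origin underneath, near mid-length
- hammer: bystander: hammer lying on the bench at the robot's right; origin underneath, near mid-length
- glue_bottle: bystander: white bottle, 56 mm wide, 160 mm tall, upright; origin under its centre
- tin: bystander: green tin, 84 mm wide, 110 mm tall, upright; origin under its centre
- screw_jar: bystander: glass jar with a steel cap, 68 mm wide, 85 mm tall, upright; origin under its centre

How it is judged (in metres and radians):
At the end, for the whole second after the job is handed in: The board lies flat and at rest, its long side flush with the fence and its end against the fixed stop (centre within 4 mm of the seated place both ways, within 0.04 rad), and the sliding block is up against its other end (within 4 mm) (x of board in the frame of jig between -0.034 and -0.026 m and y of board in the frame of jig between 0.091 and 0.099 m and angle between the y axis of board and the y axis of jig, either way round below 0.04 rad and height (world z) of board below 0.003 m and value of joint jaw between 0.186 and 0.194 m and linear speed of board below 0.01 m/s); the robot touches nothing.
It fails at once if the board is lifted off or tipped up from the bench (height (world z) of board above 0.008 m or angle between board's own z axis and vertical above 0.12 rad).
It fails at once if a bystander is moved more than 30 mm (distance of any of offcut, sanding_block, paint_brush, hammer, glue_bottle, tin, screw_jar from where it was at the start of the episode above 0.03 m).
It fails at once if the bottle, tin or jar is tipped over (angle between any of glue_bottle, tin, screw_jar's own z axis and vertical above 0.5 rad).
It also fails if it takes over 54 s, if anything falls off the work surface, if the arm or the gripper's body presses on something with over 40 N, if the wrist force passes 120 N, or if a joint passes its speed limit or range.

## Working session

There is one attempt and no reset: what is moved stays moved. The work goes in short steps, Python scripts to look and compute and a shell command to move; the robot and the scene stay as the last step left them, time stands still between calls to the robot, and variables do not carry over. Pictures are saved under pics/ and viewed, about 8 in all and at most 12, crops included, and the job is handed in when it is done.

```bash
mkdir -p pics; ls
cat > h.py <<'E'
import numpy as np, cv2
from scipy.spatial.transform import Rotation as R
from station import bot
def cam(n):
    p=bot.camera_params(n); a=np.array(p["attitude"],float)
    M=a if a.shape==(3,3) else R.from_quat(a).as_matrix()
    return np.array(p["camera_matrix"]),np.array(p["position"],float),M
def cloud(n,depth):
    K,t,M=cam(n); v,u=np.mgrid[:420,:560]
    d=depth; P=np.stack([(u-K[0,2])/K[0,0]*d,-(v-K[1,2])/K[1,1]*d,-d],-1)
    return P@M.T+t
def ray(n,uv,z):
    K,t,M=cam(n); uv=np.atleast_2d(uv).astype(float)
    D=np.stack([(uv[:,0]-K[0,2])/K[0,0],-(uv[:,1]-K[1,2])/K[1,1],-np.ones(len(uv))],-1)@M.T
    return t+D*((z-t[2])/D[:,2])[:,None]
E
python3 - <<'E'
from h import *
for n in("scene","side"):
    p,d=bot.capture(n); cv2.imwrite(f"pics/{n}0.png",p); np.save(f"{n}0.npy",d); print(n,bot.camera_params(n))
print(bot.state())
E
```

```text
pics
scene {'camera_matrix': array([[512.41765272,   0.        , 275.86373323],
       [  0.        , 512.41765272, 218.56929679],
       [  0.        ,   0.        ,   1.        ]]), 'position': array([1238.47904372,  668.22846897,  904.10217585]), 'attitude': array([0.15193645, 0.38213668, 0.84055352, 0.35264239])}
side {'camera_matrix': array([[487.70932053,   0.        , 277.37042183],
       [  0.        , 487.70932053, 214.82404404],
       [  0.        ,   0.        ,   1.        ]]), 'position': array([ 442.48395516, 1116.25021578,  704.59124407]), 'attitude': array([-0.01791575,  0.49939458,  0.86442632, -0.05523783])}
{'time_s': 0.1, 'joint_pos': array([-1.19799643e+00,  2.41353008e-01,  3.88788002e-03,  1.33520831e+00,
       -1.37169894e-05,  1.57081000e+00]), 'joint_velocities': array([-9.67040536e-04, -1.64134214e-03,  3.33279340e-03, -1.36767118e-03,
        6.29951271e-05, -1.07011537e-03]), 'joint_efforts': array([-2.41154721e-04, -3.73137689e+01,  2.53010148e+01,  1.08724041e-02,
        9.93775046e-06, -7.59988978e-06]), 'tcp_pos': array([ 181.90615596, -465.14014009,  230.50534694]), 'tcp_rot': array([ 9.82678605e-01,  1.85315619e-01, -1.80681622e-04, -9.21026765e-04]), 'contact_force': array([0.10896415, 0.00810596, 1.05701408]), 'ft_torque': array([ 0.04215383, -0.03737224, -0.02266112]), 'finger_gap': 0.9991584057984205}
```

View pics/scene0.png

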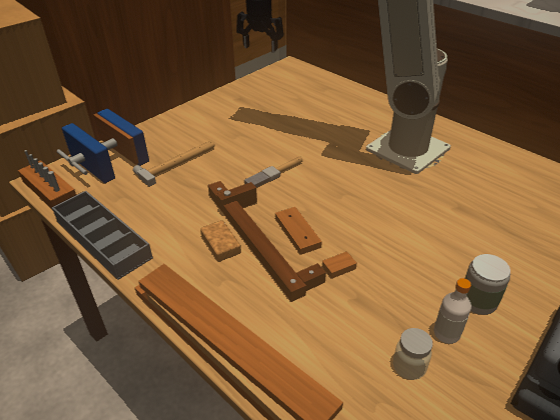

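View pics/side0.png

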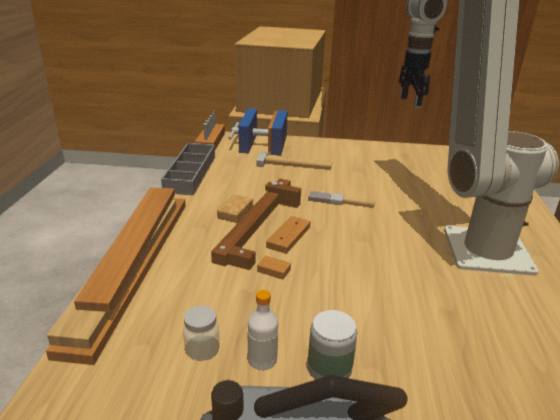

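The scene view shows the board at px (298,229), the fence from (225,200) to (295,290), the end stop at (312,277), and the sliding block at (235,193). The brush (265,177) lies beside the block's outer side and the offcut (340,264) is outside the stop. The side view agrees: board at (289,234), block at (285,192), stop at (240,257).

```bash
cat >> h.py <<'E'
def masks(n,p,d):
    P=cloud(n,d); hsv=cv2.cvtColor(p,cv2.COLOR_BGR2HSV)
    return P,hsv
def rect(P,m):
    pts=P[m][:,:2].astype(np.float32); c,s,a=cv2.minAreaRect(pts)
    return c,s,a,cv2.boxPoints((c,s,a))
def comps(P,lo,hi,roi,mn=25):
    z=P[...,2]; m=(z>lo)&(z<hi)&(P[...,0]>roi[0])&(P[...,0]<roi[1])&(P[...,1]>roi[2])&(P[...,1]<roi[3])
    k,l,s,_=cv2.connectedComponentsWithStats(m.astype(np.uint8),connectivity=4)
    return [(l==i) for i in range(1,k) if s[i,4]>=mn]
E
python3 - <<'E'
from h import *
np.set_printoptions(precision=1,suppress=True)
for n in("scene","side"):
    p=cv2.imread(f"pics/{n}0.png"); d=np.load(f"{n}0.npy"); P,h=masks(n,p,d)
    for lo,hi in((17,26),(32,41),(50,60),(8,70)):
        for m in comps(P,lo,hi,(250,850,-350,350)):
            c,s,a,b=rect(P,m); v,u=np.nonzero(m)
            print(n,(lo,hi),m.sum(),"px",int(u.mean()),int(v.mean()),"c",np.round(c,1),"s",np.round(s,1),round(a,1),"z",round(np.median(P[m][:,2]),1),"hsv",np.median(h[m],0), b.round().astype(int).tolist())
E
```

```text
scene (17, 26) 69 px 289 162 c [ 328.8 -197.9] s [17.6 83.2] 82.2 z 19.3 hsv [ 16. 148. 178.] [[286, -201], [369, -212], [371, -195], [289, -184]]
scene (17, 26) 196 px 265 173 c [ 420.6 -208.4] s [42.  98.6] 82.9 z 19.4 hsv [ 16.   46.  143.5] [[369, -223], [467, -235], [472, -194], [374, -182]]
scene (17, 26) 32 px 250 199 c [ 529.7 -151.2] s [ 7.8 35.9] 72.3 z 20.6 hsv [ 14.  166.   65.5] [[511, -149], [546, -160], [548, -153], [514, -142]]
scene (17, 26) 959 px 297 227 c [522.8  16. ] s [154.6  63.5] 69.9 z 22.1 hsv [ 13. 183. 159.] [[466, -46], [526, -67], [579, 78], [520, 100]]
scene (17, 26) 29 px 232 221 c [ 623.  -120.6] s [66.1  3.9] 74.0 z 21.7 hsv [ 15. 170.  63.] [[612, -152], [616, -153], [634, -89], [630, -88]]
scene (17, 26) 25 px 117 226 c [ 841.6 -315.4] s [ 9.7 33.2] 16.5 z 20.2 hsv [15. 73. 56.] [[832, -301], [842, -333], [851, -330], [841, -298]]
scene (17, 26) 70 px 227 251 c [704.7 -43.7] s [10.6 64.7] 67.8 z 21.6 hsv [ 15. 161.  88.] [[673, -36], [733, -61], [737, -51], [677, -27]]
scene (17, 26) 432 px 338 262 c [544.6 170.8] s [47.3 71.9] 72.6 z 21.9 hsv [ 1
[... 4116 characters left out ...]
1 px 337 197 c [ 381.7 -205.3] s [ 49.8 198.8] 82.4 z 15.7 hsv [ 18.  55. 161.] [[280, -217], [477, -243], [483, -194], [286, -167]]
side (8, 70) 607 px 234 206 c [685.7 -93.3] s [115.1  66.6] 72.8 z 27.4 hsv [ 17. 144. 190.] [[637, -138], [701, -158], [735, -48], [671, -28]]
side (8, 70) 1482 px 148 252 c [843.3 119.6] s [ 13.3 460.8] 0.0 z 25.0 hsv [ 15. 158.  95.] [[837, 350], [837, -111], [850, -111], [850, 350]]
side (8, 70) 830 px 288 232 c [520.5  14.4] s [157.8  62.6] 69.2 z 20.4 hsv [ 15. 170. 181.] [[463, -48], [522, -70], [578, 77], [519, 99]]
side (8, 70) 456 px 273 265 c [542.3 170.7] s [49.7 72.4] 69.5 z 20.0 hsv [ 15. 169. 185.] [[500, 160], [567, 135], [585, 181], [517, 207]]
```

```bash
cat >> h.py <<'E'
O=np.array([606.,-36.3]); A=np.radians(74.7)
YJ=np.array([np.cos(A),np.sin(A)]); XJ=np.array([YJ[1],-YJ[0]])
def jig(p): r=np.asarray(p)[...,:2]-O; return np.stack([r@XJ,r@YJ],-1)
def st():
    s=bot.state(); M=R.from_quat(s["tcp_rot"]).as_matrix()
    print("t",round(s["time_s"],2),"jig xy",jig(s["tcp_pos"]).round(1),"z",round(s["tcp_pos"][2],1),"toolx deg off jigx",round(np.degrees(np.arctan2(M[1,0],M[0,0])-(A-np.pi/2)),2),"tilt",M[:2,2].round(3),"F(jig)",round(float(s["contact_force"][:2]@XJ),1),round(float(s["contact_force"][:2]@YJ),1),round(float(s["contact_force"][2]),1),"gap",round(s["finger_gap"],2))
E
python3 -m creep '[{"xyz":[0,0,0],"turn":[0,0,9.2],"grip":1},{"xyz":[0,0,0],"turn":[0,0,9.2],"grip":1},{"xyz":[0,0,0],"turn":[0,0,9.2],"grip":1},{"xyz":[0,0,0],"turn":[0,0,9.1],"grip":1},{"xyz":[0.013,-0.05,0],"turn":[0,0,0],"grip":1},{"xyz":[0.013,-0.05,0],"turn":[0,0,0],"grip":1},{"xyz":[0.013,-0.05,0],"turn":[0,0,0],"grip":1},{"xyz":[0.013,-0.05,0],"turn":[0,0,0],"grip":1},{"xyz":[0.013,-0.05,0],"turn":[0,0,0],"grip":1},{"xyz":[0.013,-0.05,0],"turn":[0,0,0],"grip":1},{"xyz":[0.013,-0.05,0],"turn":[0,0,0],"grip":1},{"xyz":[0.013,-0.05,0],"turn":[0,0,0],"grip":1}]'; python3 -c "
from h import *
st(); print(bot.pinch_z)"
```

```text
time_s: 1.6
tcp_pos: [388.6, -105.8, 231.1]
tcp_rot: [0.991, -0.133, -0.0, 0.0]
contact_force: [1.1, -0.7, 0.8]
finger_gap: 0.998
t 1.6 jig xy [-191.4 -124.4] z 231.1 toolx deg off jigx 0.07 tilt [-0. -0.] F(jig) 1.3 -0.3 0.8 gap 1.0
18.700000000000003
```

```bash
python3 -m creep '[{"xyz":[0.013,-0.05,0],"turn":[0,0,0],"grip":1},{"xyz":[0.013,-0.05,0],"turn":[0,0,0],"grip":1},{"xyz":[0.012,-0.05,0],"turn":[0,0,0],"grip":1},{"xyz":[0,0,0.06],"turn":[0,0,0],"grip":1},{"xyz":[0,0,0.06],"turn":[0,0,0],"grip":1},{"xyz":[0,0,0.05],"turn":[0,0,0],"grip":1},{"xyz":[0,0,0.03],"turn":[0,0,0],"grip":1},{"xyz":[0,0,0],"turn":[0,0,0],"grip":1}]'
python3 - <<'E'
from h import *
st()
p,d=bot.capture("side"); cv2.imwrite("pics/side1.png",cv2.resize(p[130:330,180:440],None,fx=3,fy=3))
E
```

```text
time_s: 2.6
tcp_pos: [441.8, -47.1, 33.1]
tcp_rot: [0.996, -0.078, -0.001, -0.037]
contact_force: [-0.3, 0.3, 0.1]
finger_gap: 1.001
t 2.6 jig xy [-155.5  -53.7] z 33.1 toolx deg off jigx 6.35 tilt [0.004 0.075] F(jig) -0.4 0.2 0.1 gap 1.0
```

View pics/side1.png

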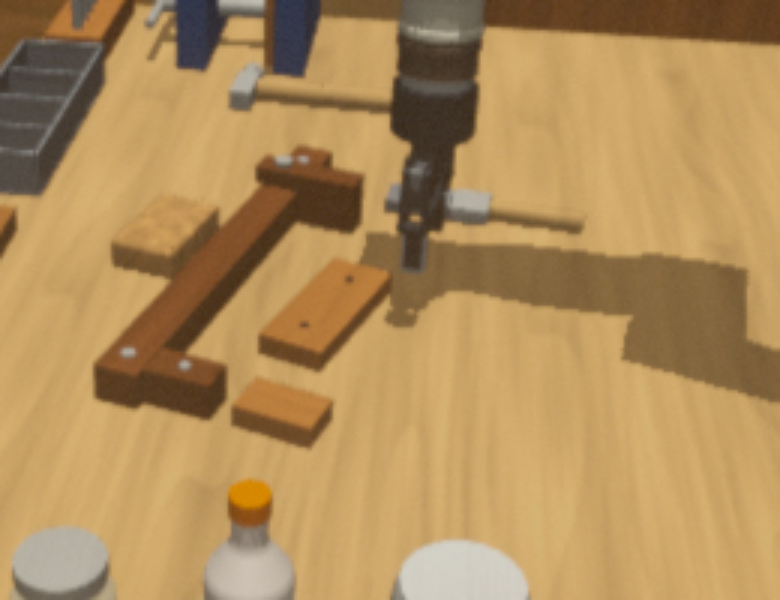

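The side view shows the gripper short of its target: it is at px (412,265), off the board's near end (board at (325,310)), and tilted slightly. Checking the joints.

```bash
python3 -c "
from h import *
s=bot.state(); print(s['joint_pos'].round(3), s['tcp_pos'])"; python3 -m creep '[{"xyz":[0,0,-0.04],"turn":[0,0,0],"grip":1},{"xyz":[0,0,0],"turn":[0,0,0],"grip":1}]'; python3 -c "
from h import *
st();s=bot.state(); print(s['joint_pos'].round(3))"
```

```text
[-0.157  0.333 -0.441  0.8    0.074  3.141] [443.44188222 -47.32790222  34.77993255]
time_s: 2.9
tcp_pos: [447.7, -51.0, 79.6]
tcp_rot: [0.996, -0.078, 0.007, -0.037]
contact_force: [0.1, -0.5, 0.2]
finger_gap: 0.997
t 2.9 jig xy [-148.8  -55.9] z 79.6 toolx deg off jigx 6.37 tilt [0.02  0.072] F(jig) 0.3 -0.5 0.2 gap 1.0
[-0.163  0.27  -0.386  0.907  0.074  3.134]
```

Joint 6 is at its +3.14 limit, so I'll use the half-turned equivalent (tool x = -jig x, tool y = +jig y).

```bash
cat >> h.py <<'E'
def fix(flip=True):
    M=R.from_quat(bot.state()["tcp_rot"]).as_matrix(); s=-1 if flip else 1
    T=np.array([[*(s*XJ),0],[*(-s*YJ),0],[0,0,-1]]).T
    z=M[:,2]; ax=np.cross(z,[0,0,-1]); up=R.from_rotvec(ax).as_matrix()@M
    print("tilt fix rotvec deg tool",np.degrees(M.T@ax).round(2),"then turn",np.degrees(R.from_matrix(up.T@T).as_rotvec()).round(2))
E
python3 -c "
from h import *
fix()"
```

```text
tilt fix rotvec deg tool [-4.25 -0.5   0.  ] then turn [ 0.0000e+00 -1.0000e-02 -1.7361e+02]
```

```bash
python3 -m creep '[{"xyz":[0,0,-0.03],"turn":[0,0,-10],"grip":1},{"xyz":[0,0,0],"turn":[0,0,-10.5],"grip":1},{"xyz":[0,0,0],"turn":[0,0,-10.5],"grip":1},{"xyz":[0,0,0],"turn":[0,0,-10.5],"grip":1},{"xyz":[0,0,0],"turn":[0,0,-10.5],"grip":1},{"xyz":[0,0,0],"turn":[0,0,-10.5],"grip":1},{"xyz":[0,0,0],"turn":[0,0,-10.5],"grip":1},{"xyz":[0,0,0],"turn":[0,0,-10.5],"grip":1},{"xyz":[0,0,0],"turn":[0,0,-10.5],"grip":1},{"xyz":[0,0,0],"turn":[0,0,-10.5],"grip":1},{"xyz":[0,0,0],"turn":[0,0,-10.5],"grip":1},{"xyz":[0,0,0],"turn":[0,0,-10.5],"grip":1}]' >/dev/null; python3 -m creep '[{"xyz":[0,0,0],"turn":[0,0,-10.5],"grip":1},{"xyz":[0,0,0],"turn":[0,0,-10.5],"grip":1},{"xyz":[0,0,0],"turn":[0,0,-10.5],"grip":1},{"xyz":[0,0,0],"turn":[0,0,-10.5],"grip":1},{"xyz":[0,0,0],"turn":[0,0,0],"grip":1}]'; python3 -c "
from h import *
st();fix();s=bot.state(); print(s['joint_pos'].round(3))"
```

```text
time_s: 5.03
tcp_pos: [443.8, -52.4, 106.0]
tcp_rot: [0.187, 0.982, 0.037, -0.001]
contact_force: [0.3, 1.0, 0.5]
finger_gap: 0.999
t 5.03 jig xy [-152.2  -58.4] z 106.0 toolx deg off jigx 173.8 tilt [0.012 0.073] F(jig) -0.0 1.1 0.5 gap 1.0
tilt fix rotvec deg tool [ 4.16 -0.88 -0.  ] then turn [ 0.   -0.   -6.23]
[-0.168  0.237 -0.35   0.984  0.074  0.208]
```

```bash
python3 -m creep '[{"xyz":[0,0,0],"turn":[4.2,-0.9,0],"grip":1},{"xyz":[0,0,0],"turn":[0,0,-6.2],"grip":1},{"xyz":[0,0.043,0],"turn":[0,0,0],"grip":1},{"xyz":[0,0.043,0],"turn":[0,0,0],"grip":1},{"xyz":[0,0,0.04],"turn":[0,0,0],"grip":1},{"xyz":[0,0,0.03],"turn":[0,0,0],"grip":1},{"xyz":[0,0,0.02],"turn":[0,0,0],"grip":1},{"xyz":[0,0,0],"turn":[0,0,0],"grip":1},{"xyz":[0,0,0],"turn":[0,0,0],"grip":1}]'; python3 -c "
from h import *
st();fix();s=bot.state(); print(s['joint_pos'].round(3))"
```

```text
time_s: 6.15
tcp_pos: [466.3, 30.7, 15.9]
tcp_rot: [0.133, 0.991, -0.0, -0.0]
contact_force: [-0.2, 0.9, 0.9]
finger_gap: 0.999
t 6.15 jig xy [-152.4   27.8] z 15.9 toolx deg off jigx 180.03 tilt [-0. -0.] F(jig) -0.4 0.8 0.9 gap 1.0
tilt fix rotvec deg tool [-0.03  0.    0.  ] then turn [-0.    0.    0.03]
[ 0.066  0.394 -0.407  0.77  -0.     0.333]
```

```bash
python3 -m creep '[{"xyz":[0,0,0.01],"turn":[0,0,0],"grip":1},{"xyz":[0,0,0.009],"turn":[0,0,0],"grip":1},{"xyz":[-0.01,0,0],"turn":[0,0,0],"grip":1},{"xyz":[-0.01,0,0],"turn":[0,0,0],"grip":1},{"xyz":[-0.01,0,0],"turn":[0,0,0],"grip":1},{"xyz":[-0.01,0,0],"turn":[0,0,0],"grip":1},{"xyz":[-0.01,0,0],"turn":[0,0,0],"grip":1},{"xyz":[-0.01,0,0],"turn":[0,0,0],"grip":1},{"xyz":[0,0,0],"turn":[0,0,0],"grip":1}]'
python3 - <<'E'
from h import *
st()
p,d=bot.capture("side"); cv2.imwrite("pics/side2.png",cv2.resize(p[130:330,180:440],None,fx=3,fy=3))
P,h=masks("side",p,d)
for m in comps(P,17,26,(420,620,-150,250),150):
    c,s,a,b=rect(P,m); print(jig(c),s,a)
E
```

```text
time_s: 7.28
tcp_pos: [524.6, 14.8, -4.0]
tcp_rot: [0.132, 0.991, -0.0, -0.0]
contact_force: [-0.2, -0.2, -0.1]
finger_gap: 1.0
t 7.28 jig xy [-92.   27.8] z -4.0 toolx deg off jigx 180.09 tilt [-0.    -0.001] F(jig) -0.2 -0.2 -0.1 gap 1.0
[-62.45642621  32.19214802] (149.8479766845703, 83.2372817993164) 74.28885650634766
[-116.49133852  183.47704606] (48.53491973876953, 70.8953628540039) 71.95548248291016
```

View pics/side2.png

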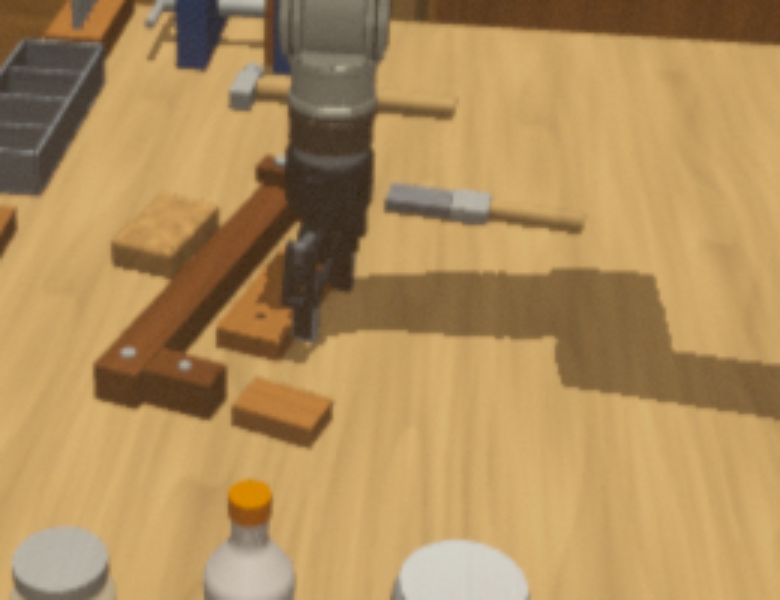

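The crop shows both fingertips (px (308,335) and behind it) against the board's near side, with the board square to them and still before the fence. Continuing.

```bash
python3 -m creep '[{"xyz":[-0.007,0,0],"turn":[0,0,0],"grip":1},{"xyz":[-0.006,0,0],"turn":[0,0,0],"grip":1},{"xyz":[-0.003,0,0],"turn":[0,0,0],"grip":1},{"xyz":[-0.002,0,0],"turn":[0,0,0],"grip":1},{"xyz":[0,0,0],"turn":[0,0,0],"grip":1}]'; python3 -c "
from h import *
st()"
```

```text
time_s: 7.95
tcp_pos: [540.9, 10.2, -4.1]
tcp_rot: [0.132, 0.991, -0.0, -0.001]
contact_force: [-0.1, 0.2, 0.6]
finger_gap: 0.994
t 7.95 jig xy [-75.1  27.7] z -4.1 toolx deg off jigx 180.11 tilt [-0.001 -0.001] F(jig) -0.2 0.1 0.6 gap 0.99
```

```bash
for i in 1 2 3 4; do :; done; python3 -m creep '[{"xyz":[-0.001,0,0],"turn":[0,0,0],"grip":1},{"xyz":[-0.001,0,0],"turn":[0,0,0],"grip":1},{"xyz":[-0.001,0,0],"turn":[0,0,0],"grip":1},{"xyz":[0,0,0],"turn":[0,0,0],"grip":1}]'; python3 -c "
from h import *
st()"; python3 -m creep '[{"xyz":[-0.001,0,0],"turn":[0,0,0],"grip":1},{"xyz":[-0.001,0,0],"turn":[0,0,0],"grip":1},{"xyz":[0,0,0],"turn":[0,0,0],"grip":1}]'; python3 -c "
from h import *
st()"
```

```text
time_s: 8.45
tcp_pos: [543.2, 9.6, -4.2]
tcp_rot: [0.132, 0.991, -0.0, -0.001]
contact_force: [-1.6, 0.7, 1.0]
finger_gap: 0.994
t 8.45 jig xy [-72.7  27.7] z -4.2 toolx deg off jigx 180.11 tilt [-0.002 -0.   ] F(jig) -1.7 0.3 1.0 gap 0.99
time_s: 8.82
tcp_pos: [543.2, 9.5, -4.5]
tcp_rot: [0.132, 0.991, -0.0, -0.003]
contact_force: [-6.3, 3.0, 4.4]
finger_gap: 1.003
t 8.82 jig xy [-72.7  27.6] z -4.5 toolx deg off jigx 180.1 tilt [-0.006  0.   ] F(jig) -6.9 1.3 4.4 gap 1.0
```

Contact found at x≈-72.7 (7 N), so the board is flush. Now to the sliding block's outer side.

```bash
python3 -m creep '[{"xyz":[0.01,0,0],"turn":[0,0,0],"grip":1},{"xyz":[0.01,0,0],"turn":[0,0,0],"grip":1},{"xyz":[0,0,-0.05],"turn":[0,0,0],"grip":1},{"xyz":[0,0,-0.05],"turn":[0,0,0],"grip":1},{"xyz":[-0.01,-0.047,0],"turn":[0,0,0],"grip":0},{"xyz":[-0.01,-0.047,0],"turn":[0,0,0],"grip":0},{"xyz":[-0.01,-0.047,0],"turn":[0,0,0],"grip":0},{"xyz":[-0.01,-0.047,0],"turn":[0,0,0],"grip":0},{"xyz":[-0.015,-0.047,0],"turn":[0,0,0],"grip":0},{"xyz":[0,0,0.02],"turn":[0,0,0],"grip":0},{"xyz":[0,0,0],"turn":[0,0,0],"grip":0},{"xyz":[0,0,0],"turn":[0,0,0],"grip":0}]' 40
python3 - <<'E'
from h import *
st(); fix()
for n in("side","scene"):
    p,d=bot.capture(n); cv2.imwrite(f"pics/{n}3.png",cv2.resize(p[130:330,150:410],None,fx=3,fy=3))
    P,h=masks(n,p,d)
    for lo,hi in ((16,26),(50,60)):
        for m in comps(P,lo,hi,(420,640,-200,250),100):
            c,s,a,b=rect(P,m); print(n,lo,jig(c),s,a)
E
```

```text
time_s: 10.32
tcp_pos: [517.9, -226.5, 76.4]
tcp_rot: [0.132, 0.991, -0.0, -0.001]
contact_force: [-0.9, 0.1, 0.2]
finger_gap: -0.001
t 10.32 jig xy [ -34.8 -206.7] z 76.4 toolx deg off jigx 180.16 tilt [-0.002 -0.001] F(jig) -0.9 -0.1 0.2 gap -0.0
tilt fix rotvec deg tool [-0.06 -0.08 -0.  ] then turn [-0.   -0.    0.16]
side 16 [-31.71309035 -14.9902392 ] (294.5011291503906, 63.93958282470703) 74.82521057128906
side 16 [-116.19084207  183.37369017] (48.40692901611328, 71.53223419189453) 71.22328186035156
side 50 [ -11.0576174  -143.93926554] (37.000431060791016, 105.0650405883789) 75.9488754272461
scene 16 [-34.12944692  30.51958167] (155.33973693847656, 55.6386604309082) 75.0552749633789
scene 16 [-114.16322623  183.31469832] (48.363460540771484, 72.60919952392578) 72.01173400878906
scene 50 [  -8.11547696 -144.14479248] (35.93965530395508, 105.95051574707031) 75.21636199951172
```

View pics/scene3.png

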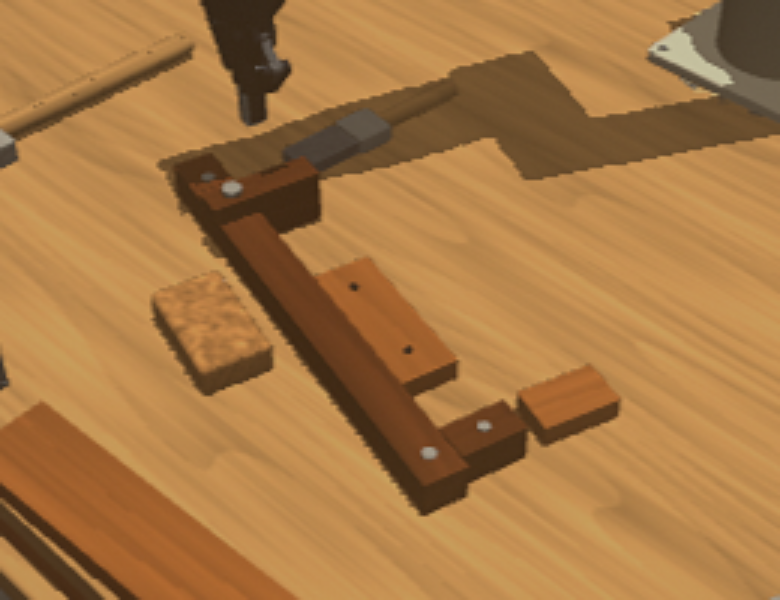

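Board (crop px (388,325)) is flush and parallel to the fence; the tool is beyond the block's outer side at (250,115), clear of the brush (335,140). Lower to z≈26 (over brush height) and push along the fence.

```bash
python3 -m creep '[{"xyz":[0,0,0.025],"turn":[0,0,0],"grip":0},{"xyz":[0,0,0.025],"turn":[0,0,0],"grip":0},{"xyz":[0,0.01,0],"turn":[0,0,0],"grip":0},{"xyz":[0,0.01,0],"turn":[0,0,0],"grip":0},{"xyz":[0,0.008,0],"turn":[0,0,0],"grip":0},{"xyz":[0,0.008,0],"turn":[0,0,0],"grip":0},{"xyz":[0,0.01,0],"turn":[0,0,0],"grip":0},{"xyz":[0,0.01,0],"turn":[0,0,0],"grip":0},{"xyz":[0,0,0],"turn":[0,0,0],"grip":0}]'
python3 - <<'E'
from h import *
st(); fix()
for n in("side","scene"):
    p,d=bot.capture(n)
    P,h=masks(n,p,d)
    for m in comps(P,50,60,(420,640,-200,250),100):
            c,s,a,b=rect(P,m); print(n,jig(c),s,a)
E
```

```text
time_s: 11.55
tcp_pos: [532.6, -171.7, 25.9]
tcp_rot: [0.131, 0.991, 0.0, -0.001]
contact_force: [1.0, -0.3, 1.0]
finger_gap: 0.001
t 11.55 jig xy [ -35.1 -149.9] z 25.9 toolx deg off jigx 180.19 tilt [-0.002  0.001] F(jig) 1.0 0.0 1.0 gap 0.0
tilt fix rotvec deg tool [ 0.01 -0.11  0.  ] then turn [ 0.   -0.    0.19]
side [ -10.9061326  -120.41415003] (55.72217559814453, 106.14067077636719) 87.1018295288086
scene [  -8.27214541 -126.47311813] (52.022705078125, 106.37313842773438) 73.67646789550781
```

```bash
python3 -m creep '[{"xyz":[0,0.01,0],"turn":[0,0,0],"grip":0},{"xyz":[0,0.01,0],"turn":[0,0,0],"grip":0},{"xyz":[0,0.01,0],"turn":[0,0,0],"grip":0},{"xyz":[0,0.01,0],"turn":[0,0,0],"grip":0},{"xyz":[0,0.01,0],"turn":[0,0,0],"grip":0},{"xyz":[0,0.01,0],"turn":[0,0,0],"grip":0},{"xyz":[0,0.01,0],"turn":[0,0,0],"grip":0},{"xyz":[0,0.01,0],"turn":[0,0,0],"grip":0},{"xyz":[0,0.01,0],"turn":[0,0,0],"grip":0},{"xyz":[0,0.01,0],"turn":[0,0,0],"grip":0},{"xyz":[0,0,0],"turn":[0,0,0],"grip":0}]'
python3 - <<'E'
from h import *
st(); fix()
for n in("side","scene"):
    p,d=bot.capture(n); cv2.imwrite(f"pics/{n}4.png",cv2.resize(p[130:330,150:410],None,fx=3,fy=3))
    P,h=masks(n,p,d)
    for lo,hi in ((16,26),(50,60)):
        for m in comps(P,lo,hi,(420,640,-200,250),100):
            c,s,a,b=rect(P,m); print(n,lo,jig(c),s,a)
E
```

```text
time_s: 13.02
tcp_pos: [559.8, -74.9, 26.3]
tcp_rot: [0.131, 0.991, 0.001, 0.0]
contact_force: [-0.2, 0.6, -0.3]
finger_gap: 0.002
t 13.03 jig xy [-34.4 -49.4] z 26.3 toolx deg off jigx 180.21 tilt [0.    0.001] F(jig) -0.3 0.5 -0.3 gap 0.0
tilt fix rotvec deg tool [0.06 0.01 0.  ] then turn [0.   0.   0.21]
side 16 [-31.79422301  57.61921449] (180.05880737304688, 63.450927734375) 74.52716064453125
side 16 [-116.20064298  183.65469954] (48.90941619873047, 71.53185272216797) 69.74787139892578
side 50 [-12.33355602 -19.66879098] (52.99802780151367, 101.44612884521484) 89.40965270996094
scene 16 [-34.20959504  68.98851915] (157.65219116210938, 55.75084686279297) 74.7059097290039
scene 16 [-114.33656582  184.46228089] (49.102909088134766, 72.56865692138672) 71.1092758178711
scene 50 [ -9.69791747 -27.77182379] (53.03184509277344, 103.64420318603516) 74.58829498291016
```

View pics/side4.png

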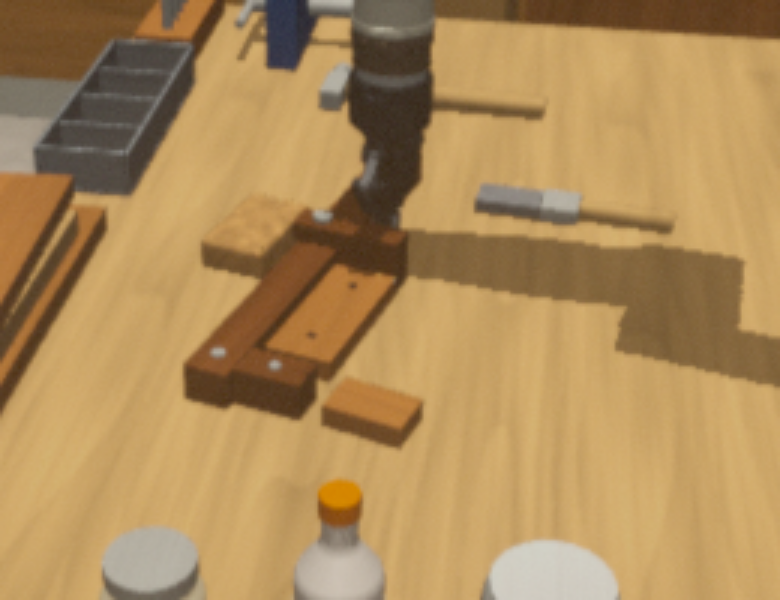

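The crop shows the block (350,235) moving the board (335,315) along the fence toward the stop (275,375). About 26 mm remain.

```bash
python3 -m creep '[{"xyz":[0,0.007,0],"turn":[0,0,0],"grip":0},{"xyz":[0,0.007,0],"turn":[0,0,0],"grip":0},{"xyz":[0,0.004,0],"turn":[0,0,0],"grip":0},{"xyz":[0,0.002,0],"turn":[0,0,0],"grip":0},{"xyz":[0,0.001,0],"turn":[0,0,0],"grip":0},{"xyz":[0,0,0],"turn":[0,0,0],"grip":0}]' >/dev/null; python3 -c "
from h import *
st()";  python3 -m creep '[{"xyz":[0,0.001,0],"turn":[0,0,0],"grip":0},{"xyz":[0,0.001,0],"turn":[0,0,0],"grip":0},{"xyz":[0,0,0],"turn":[0,0,0],"grip":0}]'>/dev/null; python3 -c "
from h import *
st()"; python3 -m creep '[{"xyz":[0,0.001,0],"turn":[0,0,0],"grip":0},{"xyz":[0,0.001,0],"turn":[0,0,0],"grip":0},{"xyz":[0,0,0],"turn":[0,0,0],"grip":0}]'>/dev/null; python3 -c "
from h import *
st()"
```

```text
t 13.88 jig xy [-35.4 -30. ] z 25.7 toolx deg off jigx 180.12 tilt [-0.002 -0.   ] F(jig) 1.1 -2.5 0.7 gap -0.0
t 14.25 jig xy [-35.4 -28.1] z 25.7 toolx deg off jigx 180.12 tilt [-0.002 -0.   ] F(jig) 1.9 -1.8 0.9 gap -0.0
t 14.62 jig xy [-35.4 -26. ] z 25.7 toolx deg off jigx 180.13 tilt [-0.002 -0.   ] F(jig) 0.4 -3.0 -0.1 gap -0.0
```

```bash
python3 -m creep '[{"xyz":[0,0.001,0],"turn":[0,0,0],"grip":0},{"xyz":[0,0.001,0],"turn":[0,0,0],"grip":0},{"xyz":[0,0,0],"turn":[0,0,0],"grip":0}]'>/dev/null; python3 -c "
from h import *
st()";  python3 -m creep '[{"xyz":[0,0.001,0],"turn":[0,0,0],"grip":0},{"xyz":[0,0.001,0],"turn":[0,0,0],"grip":0},{"xyz":[0,0,0],"turn":[0,0,0],"grip":0}]'>/dev/null; python3 -c "
from h import *
st()"
```

```text
t 15.0 jig xy [-35.4 -24.3] z 25.7 toolx deg off jigx 180.12 tilt [-0.002 -0.001] F(jig) 0.7 -3.7 0.2 gap 0.0
t 15.38 jig xy [-35.4 -24.3] z 25.8 toolx deg off jigx 180.03 tilt [-0.003 -0.004] F(jig) 0.7 -8.7 2.2 gap 0.0
```

Stopped against the end stop (position stalled, force rising). Back off, lift and check.

```bash
python3 -m creep '[{"xyz":[0,0.001,0],"turn":[0,0,0],"grip":0},{"xyz":[0,0,0],"turn":[0,0,0],"grip":0},{"xyz":[0,-0.01,0],"turn":[0,0,0],"grip":0},{"xyz":[0,-0.02,0],"turn":[0,0,0],"grip":0},{"xyz":[0,0,-0.05],"turn":[0,0,0],"grip":0},{"xyz":[0,0,-0.05],"turn":[0,0,0],"grip":0},{"xyz":[0.05,-0.03,-0.02],"turn":[0,0,0],"grip":0},{"xyz":[0.05,-0.03,0],"turn":[0,0,0],"grip":0},{"xyz":[0.05,-0.03,0],"turn":[0,0,0],"grip":0},{"xyz":[0,0,0],"turn":[0,0,0],"grip":0}]'
python3 - <<'E'
from h import *
st()
ims=[]
for n in("side","scene"):
    p,d=bot.capture(n); np.save(f"{n}5.npy",d); cv2.imwrite(f"{n}5.png",p)
    ims.append(cv2.resize(p[170:300,200:360],None,fx=5,fy=4.6)[:299*2][:598])
    P,h=masks(n,p,d)
    for lo,hi in ((16,26),(32,41),(50,60)):
        for m in comps(P,lo,hi,(380,720,-300,250),80):
            c,s,a,b=rect(P,m); print(n,lo,jig(c),np.round(s,1),round(a,1))
cv2.imwrite("pics/end_side.png",ims[0]); cv2.imwrite("pics/end_scene.png",ims[1])
E
```

```text
time_s: 16.62
tcp_pos: [385.3, -123.9, 145.6]
tcp_rot: [0.134, 0.991, 0.0, -0.003]
contact_force: [-0.2, -0.0, -0.4]
finger_gap: 0.0
t 16.62 jig xy [-189.7 -142.7] z 145.6 toolx deg off jigx 179.93 tilt [-0.006  0.001] F(jig) -0.2 -0.1 -0.4 gap 0.0
side 16 [-14.26367301 104.71876622] [227.3  99.3] 74.2
side 16 [-116.14890943  182.89681455] [48.6 71.4] 69.8
side 32 [  16.33739841 -138.45245483] [193.1  41.5] 74.5
side 32 [-13.17930248 104.67790799] [224.3 102.6] 75.1
side 50 [-10.86836381   4.51972491] [ 38.5 104. ] 74.2
scene 16 [-121.17194036 -213.03790084] [ 44.2 102.5] 84.3
scene 16 [-33.74736472  88.56645935] [145.2  55.2] 74.5
scene 16 [-113.12323652  182.21709168] [50.3 71.6] 72.4
scene 16 [ 35.06048086 183.57946968] [33.3 88.1] 9.9
scene 32 [  19.58021576 -129.87364   ] [211.9  41.9] 74.6
scene 32 [-10.48415248 116.67331885] [200.4 102. ] 74.8
scene 50 [-8.20538024  6.13077543] [ 35.7 106.1] 73.7
```

View pics/end_side.png

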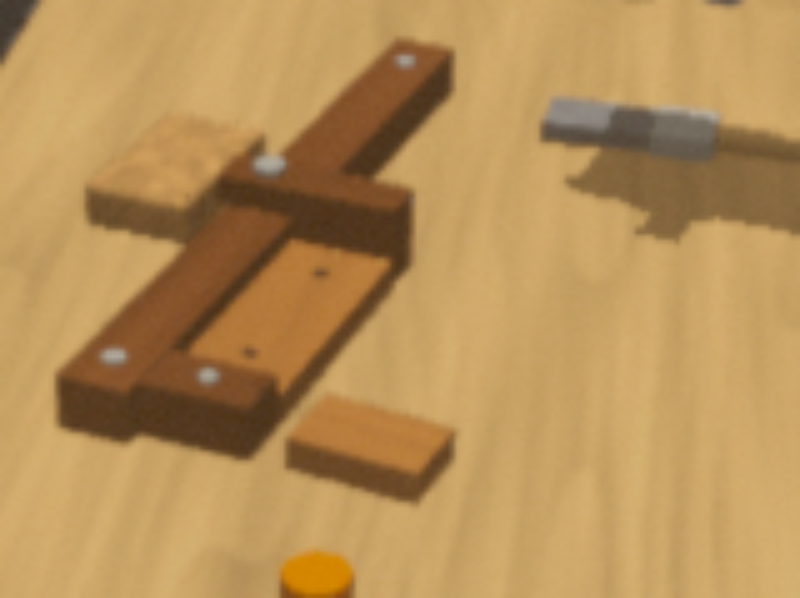

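View pics/end_scene.png

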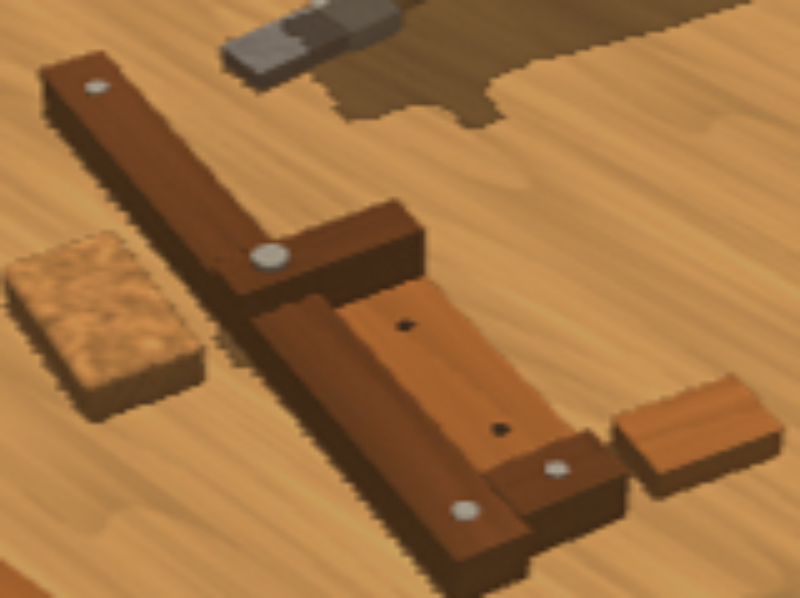

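Both crops show the board between block and stop, no visible gap at the fence, the stop (side px (205,375)) or the block (330,215); the offcut and the brush have not moved. Checking the board's front edge against the front faces of stop and block, all at x=-60.

Run:
```python
from h import *
for n in("side","scene"):
    P=cloud(n,np.load(f"{n}5.npy")); J=jig(P); z=P[...,2]
    def edge(y0,y1,lo,hi):
        m=(z>lo)&(z<hi)&(J[...,1]>y0)&(J[...,1]<y1)&(J[...,0]>-80)&(J[...,0]<-20); return round(float(np.percentile(J[m][:,0],2)),1),int(m.sum())
    print(n,"board front by y",[edge(a,a+25,16,26) for a in(30,55,80,105,130)],"stop",edge(174,202,30,40),"block",edge(-10,18,50,60))
```

```text
side board front by y [(-62.1, 79), (-62.5, 88), (-62.5, 87), (-62.6, 103), (-62.4, 87)] stop (-61.8, 129) block (-62.5, 86)
scene board front by y [(-59.5, 113), (-59.1, 111), (-59.3, 115), (-59.8, 122), (-59.5, 129)] stop (-59.6, 153) block (-59.2, 117)
```

Board front edge matches the stop and block faces within 0.7 mm in both views, and is parallel to the fence. Handing in.

```bash
python3 -c "
from h import *
st(); print(bot.finish_job())"
```

```text
t 16.73 jig xy [-184.5 -141.7] z 146.7 toolx deg off jigx 180.05 tilt [ 0. -0.] F(jig) 0.6 -0.1 0.0 gap -0.0
the job is handed in; nothing more can be done
None
```

The board is seated in the jig, and I handed the job in at about 16.7 s. I pushed it flush to the fence with both open fingertips. Then I pushed the sliding block with the shut fingers, which slid the board along until it met the end stop.

**Last checks:**
- **End stop:** the push stalled, with the force rising to about 9 N.
- **Fence:** in both camera views the board's front edge lines up with the front faces of the stop and the block to within 0.7 mm, along its whole length.
- **Sliding block:** its centre is at about jig y +5 mm, which matches jaw ≈ 0.19 (5 mm expected).
- **Bystanders:** none looks disturbed in the views. I re-measured the offcut, which is within about 2 mm of its start; I did not measure the others again.
- **Robot:** the arm is clear of everything.

**What went wrong or disagreed:**
- The first approach stopped short because joint 6 reached its limit, and it sat at that limit for a moment. I recovered by turning the tool half a turn, with no contact made.
- The two cameras differ by about 3 mm across the fence, so I judged the fit within each view and by contact force.

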